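# Lock up a printing block with the quoin key

### The job

The carved printing block lies loose in the steel lock-up bed. Take the larger of the two T-handled keys from the wooden stand, feel its square end fully down into the recessed socket of the bed's quoin, and turn it clockwise until the jaw holds the block firmly against the fence, stopping there rather than straining it. Then take the key out and put it back upright in the stand; leave the smaller key and the other things on the table alone.

Things in the scene. Friction and masses are not known exactly. Their poses are not given: they have to be found in the camera images.
- key_bar (a point): Centre of the cross bar of the large T-handled quoin key, to be grasped: dark steel bar 90 mm long (along x of this frame) and 14 mm square, on a round shaft 12 mm thick; z points up the shaft. A stop collar 30 mm across has its underside 40 mm below this point. 0.2 kg. The key hangs by its collar in either of the stand's holes and is simply lifted out
- key_tip (a point): Tip of the large key, on the shaft axis, 105 mm below key_bar, same axes. The end is a square 12 mm across flats and 20 mm long, flats parallel and square to the bar; its last 4 mm taper to 8 mm
- small_key_bar (a point): Centre of the cross bar of the small T-handled key, in the other hole, to be left alone: bar 64 mm long and 10 mm square, shaft 8 mm, square end 7 mm (too small for the quoin), bar centre 100 mm above its tip
- quoin_mouth (a point): Centre of the round bore in the top face of the quoin housing (a dark steel block 66 x 70 mm with a grey cap, top 62 mm above the table); z up, x towards the fence. The bore is 20 mm wide, 26 mm deep, upright; the socket lies below it
- quoin_socket (a point): Centre of the socket's face, 28 mm below the mouth. The socket is a square hole 13.6 mm wide, 14 mm deep, in a steel spindle whose angle is not given and differs each time (it repeats every quarter turn; this frame does not turn with it). The key enters within about 0.13 rad of the right angle, until its tip is 14 mm below this point; otherwise it stops at most 7 mm below it
- bed: The lock-up bed, a fixed steel plate 210 x 112 x 14 mm; origin under its centre on the table, x along its length from quoin to fence. Quoin axis at x = -66 mm, fence face at +80 mm. Turning the quoin clockwise seen from above tightens: the jaw moves 4 mm per rad, and 1.0 to 2.9 rad are needed. It stays where it is left
- fence: The bed's fixed fence, a dark steel bar 104 mm long and 28 mm high faced with wood; origin at the foot of its face, on the plate, x pointing away from the block
- jaw_pad: The jaw's wooden face plate, 72 mm wide, driven along the bed's x; its face is 12.5 mm ahead (+x) of this origin, sprung at 25 N per mm. Turning takes 0.24 N m while the jaw runs free, plus 0.004 N m per newton of clamping: 0.36 N m at 30 N, 0.54 at 75 N. Read at rest after a turning step, the torque is lower: about 0.15 free, 0.3 at 30 N
- block: The carved wooden printing block, 60 mm (x) x 65 x 34 mm high, loose, lying face up on the bed's plate within 2 mm of the fence; origin at the centre of its underside. Clamp it with 20 to 50 N; over 75 N damages it
- block_center (a point): Centre of the printing block, 17 mm above its underside
- stand: Fixed wooden key stand, 150 x 56 x 70 mm high; origin under its centre, z up, x along its length. Two upright round holes 22 mm wide, right through, at x = -42 and +42 mm. A key hanging by its collar has its tip 5 mm above the stand's underside; the bars lie roughly across the stand
- sprig_block: Bystander: wooden block with a round knob, 68 x 48 x 64 mm, near the table's front; origin under its centre
- round_block: Bystander: round carved block, 66 mm across, 36 mm high; origin under its centre
- white_jar: Bystander: white jar, 60 mm across, 74 mm high; origin under its centre
There are look-alikes about, which are no part of the job. What is shaped like the part that bears key_bar but pink is not meant.

How it is judged:
By the outcome, as a careful person would: the job done as asked, in the order asked, and still so for the second after the job is handed in, with the robot touching nothing.
It also fails if it takes over 64 s, if anything falls off the work surface, if the arm or the gripper's body presses on something with over 40 N, if the wrist force passes 120 N, or if a joint passes its speed limit or range.

### The arm

A 6-joint arm with a two-finger parallel gripper is mounted at the origin on a cart in front of the work surface, level with it; the furniture and walls round the work are solid. World frame = base frame: x ahead of the robot, y to its left, z up, the work surface at z = 0. Lengths are in m, angles in degrees, forces in N, time in s.
With the tool pointing down it reaches from about 0.35 to 0.875 m from the base axis. Payload 4.2 kg.
Tool frame: the origin (TCP) lies between the finger pads; the fingertips stand 8 mm ahead of it and the grasp point (between the pads) lies 11 mm behind it; z points along the fingers, y is the line along which they close (so a half turn about z gives the same grasp; the last joint's range is limited). The gripper opens to 87 mm and grips with 3 to 60 N. Pads are 19 mm wide; open, the fingers measure 117 mm over their backs; the gripper's body (75 mm by 190 mm) begins 51 mm behind the grasp point.
Start: joints at [-58.866, 22.042, 0.453, 0, -68.411, -14.817], TCP at [0.176, -0.6, 0.231] pointing down, gripper open.
Joint ranges: [-179.83, 179.83], [-69.29, 118.12], [-61.27, 80.66], [-181.25, 117.63], [-171.15, -9.14], [-177.46, 177.46]. Speed limits (degrees/s): [159.86, 159.86, 180, 180, 180, 180].

### API

Orientations are given as a 3x3 rotation matrix whose columns are the frame's x, y, z axes.
In Python, from station import sense, capture, camera_model, finish_job, find_in gives the robot as it stands. The module is installed in compiled form; this text tells all that it offers.
- The arm moves only by the tool arm_command, never from a script. Its argument "motion" is a list of rows, each a list of 7 numbers: the finger opening in mm, from 0 to 87, then the shift along the tool's x, y, z in mm, then the turn, a rotation vector about the tool's x, y, z in rad. In form: [[jaw, dx, dy, dz, rx, ry, rz], ...]. A call has 1 to 8 rows; each row shifts and turns the commanded pose from where the row before left it, along the tool's axes as they then stand; what a row does not reach is not made up. A row lasts 1/10 s, in which the tool goes at most 50 mm and 8.59 degrees, less where a joint would pass 70% of its speed; a pose out of reach is approached as far as the arm can. A call with a gripper value outside its range is refused whole. The fingers move at their own pace and stop on an object; the grip force is fixed at half the most. Time passes only in rows, so rows that do not move let the fingers close. It gives the time, the measured TCP pose, the force, the opening and the grip force at its end, in the units of the state.
- sense(): the state, without advancing time (a new reading comes with each control period).
- capture(name): name is "scene" or "top" or "wrist"; returns the picture (400x640x3 uint8, red, green, blue); there is no depth.
- camera_model(name): a dict with "fx", "fy", "cx", "cy" (pixels), "R" (3x3) and "t" (3): a world point X has camera coordinates R X + t. Camera axes: x right, y down, z forward; pixel columns grow to the right and rows downward; lengths in m; the calibration is good to about 2 mm. A picture is of the moment at which its call begins: read the wrist's pose just before it. camera_model takes no time and is no camera call; for the wrist camera it gives the pose at the moment of the call.
- finish_job(): hands the job in; it is judged then, once.
Trained networks look in the newest picture that a camera, given by its name, has taken for a name from the list of things; names that differ only in an ending like _2 or _b are one class to them, and where a whole thing is asked for, a point or a joint stands for the part that bears it (a point fixed in the world has none). Each returns a list of dicts, best first, with "p" (0 to 1); they miss things now and then, are a little off and sometimes report something else, mostly with a low value. They report only what shows in the picture. A call takes as long as a camera call. They do not tell look-alikes from the thing itself.
- find_in(target, camera): "location" ([row, column] in pixels, amid what is visible of it).
The state is a dict: "time_s": time; "joints": joint angles; "joint_velocities": joint speeds; "effort": joint torques, N m; "tcp_pos": TCP position; "ee_rot": TCP orientation; "wrist_force": force on the tool from outside, world axes, zero at the start; "moment": the same for the moment, N m; "gripper_width": opening from 0.0 (shut) to 1.0 (fully open); "gripper_force": force on a finger pad.
Only numpy, scipy, OpenCV 4.12 (cv2) and the standard library are available. Lean on these libraries where they do the work, as an engineer would, in place of code of your own. Each camera call takes 0.05 s, during which the arm holds its last target. There are 200 camera calls.

## Working session

There is one attempt and no reset: what is moved stays moved. The work goes in short steps, Python scripts to look and compute and a tool call to move; the robot and the scene stay as the last step left them, time stands still between calls to the robot, and variables do not carry over. Pictures are saved under pics/ and viewed, at most 10 in all, crops included, and the job is handed in when it is done.

Besides the shell and the picture viewer there is one more tool, called after "Request:" by a JSON object that holds its "method" and its "body". arm_command: Moves the arm, as the interface text tells. Its arguments: {"type":"object","properties":{"motion":{"type":"array"}},"required":["motion"]}

```bash
mkdir -p pics
cat > h.py <<'E'
import numpy as np, cv2
from station import *
def ray(cam,rc,m=None):
    m=m or camera_model(cam);R=np.array(m["R"]);t=np.array(m["t"])
    d=np.array([(rc[1]-m["cx"])/m["fx"],(rc[0]-m["cy"])/m["fy"],1.]);return -R.T@t,R.T@d
def atz(cam,rc,z,m=None):
    o,d=ray(cam,rc,m);return o+d*(z-o[2])/d[2]
def proj(cam,X,m=None):
    m=m or camera_model(cam);c=np.array(m["R"])@np.array(X)+np.array(m["t"]);return np.array([c[1]/c[2]*m["fy"]+m["cy"],c[0]/c[2]*m["fx"]+m["cx"]])
def tri(a,b):
    (o1,d1),(o2,d2)=a,b
    s=np.linalg.lstsq(np.c_[d1,-d2],o2-o1,rcond=None)[0]
    p,q=o1+d1*s[0],o2+d2*s[1];return (p+q)/2,np.linalg.norm(p-q)
def save(n,im,box=None,k=1):
    if box: im=im[box[0]:box[1],box[2]:box[3]]
    cv2.imwrite("pics/"+n,cv2.resize(im[:,:,::-1],None,fx=k,fy=k,interpolation=cv2.INTER_CUBIC))
E
cat > a.py <<'E'
from h import *
np.set_printoptions(precision=4,suppress=True)
for c in("scene","top"):
    save(c+"0.png",capture(c))
Z=dict(key_bar=.11,small_key_bar=.105,quoin_mouth=.062,block_center=.034,stand=.07,fence=.042,jaw_pad=.04,bed=.014)
for n in Z:
    for c in("top","scene"):
        for r in find_in(n,c)[:3]: print(n,c,np.round(r["location"],1),round(r["p"],2),atz(c,r["location"],Z[n]))
print(sense()["time_s"])
E
python3 a.py
```

```text
key_bar top [222.2 231.3] 0.97 [0.4789 0.3773 0.11  ]
key_bar top [152.8 434.5] 0.81 [ 0.6147 -0.0479  0.11  ]
key_bar scene [290.7 279.8] 0.93 [0.4718 0.3903 0.11  ]
key_bar scene [162.5 351.4] 0.74 [ 0.5837 -0.0038  0.11  ]
small_key_bar top [182.  241.7] 0.78 [0.5631 0.3568 0.105 ]
small_key_bar top [136.6 242.7] 0.34 [0.6604 0.3547 0.105 ]
small_key_bar scene [269.3 251.7] 0.68 [0.5456 0.3801 0.105 ]
small_key_bar scene [217.1 332.2] 0.4 [0.5107 0.182  0.105 ]
quoin_mouth top [176.9 363.4] 0.67 [0.5748 0.0977 0.062 ]
quoin_mouth scene [212.  330.2] 0.59 [0.552 0.129 0.062]
block_center top [149.2 368.6] 0.87 [0.6428 0.0815 0.034 ]
block_center scene [197.  311.1] 0.56 [0.641  0.0821 0.034 ]
stand top [203.8 246.9] 0.88 [0.5203 0.353  0.07  ]
stand top [175.3 362.6] 0.55 [0.5771 0.1    0.07  ]
stand scene [306.5 266.7] 0.85 [0.4911 0.4062 0.07  ]
fence top [130.  363.5] 0.92 [0.6857 0.0925 0.042 ]
fence top [222.5 228.8] 0.62 [0.4819 0.3993 0.042 ]
fence scene [197.6 287.3] 0.71 [0.6797 0.1253 0.042 ]
fence scene [305.8 267. ] 0.7 [0.5078 0.3903 0.042 ]
jaw_pad top [165.3 362.1] 0.41 [0.6048 0.0979 0.04  ]
jaw_pad scene [206.2 319.1] 0.43 [0.6    0.1052 0.04  ]
bed top [176.6 365.2] 0.6 [0.5829 0.0894 0.014 ]
bed scene [213.7 336.1] 0.56 [0.5692 0.0788 0.014 ]
0.9
```

View pics/scene0.png

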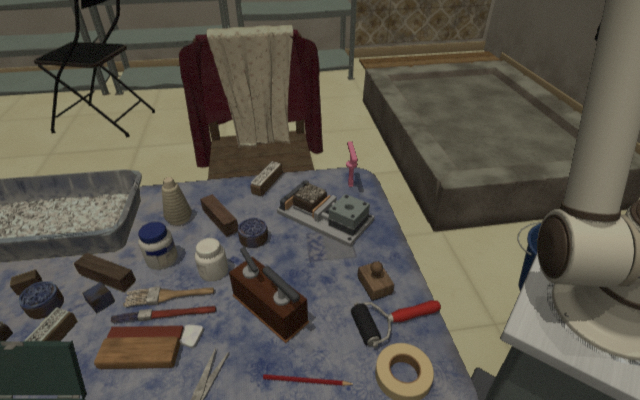

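View pics/top0.png

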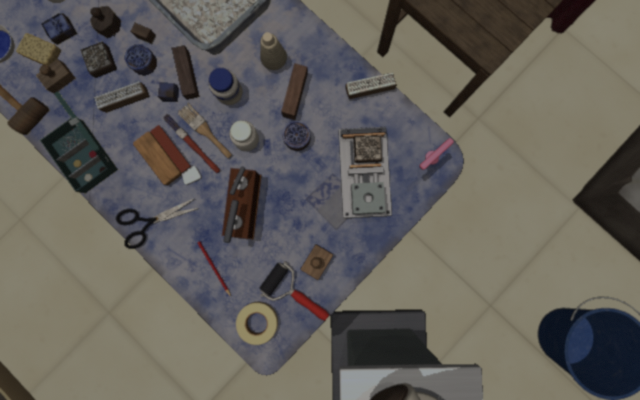

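The scene image shows the stand at about (row 290, col 268) with two keys, and the bed at (210, 325). The top image shows the stand at (204, 243) and the bed at (172, 365). The key_bar candidates in the top image are the dark bar at (222,231) in the stand and a pink one at (153,435), which is a look-alike. I'll confirm in one enlarged crop.

```bash
cat > b.py <<'E'
from h import *
t=cv2.imread("pics/top0.png");s=cv2.imread("pics/scene0.png")
def c(im,r0,c0,h,w,k):return cv2.resize(im[r0:r0+h,c0:c0+w],None,fx=k,fy=k,interpolation=cv2.INTER_CUBIC)
a=c(t,160,200,90,80,5);b=c(t,120,325,100,80,3);d=c(s,240,220,100,100,3)
o=np.zeros((600,800,3),np.uint8);o[:450,:400]=a;o[:300,400:640]=b;o[300:600,400:700]=d
o=np.clip(o*1.8,0,255).astype(np.uint8)
cv2.imwrite("pics/c1.png",o)
E
python3 b.py
```

```text
(no output)
```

View pics/c1.png

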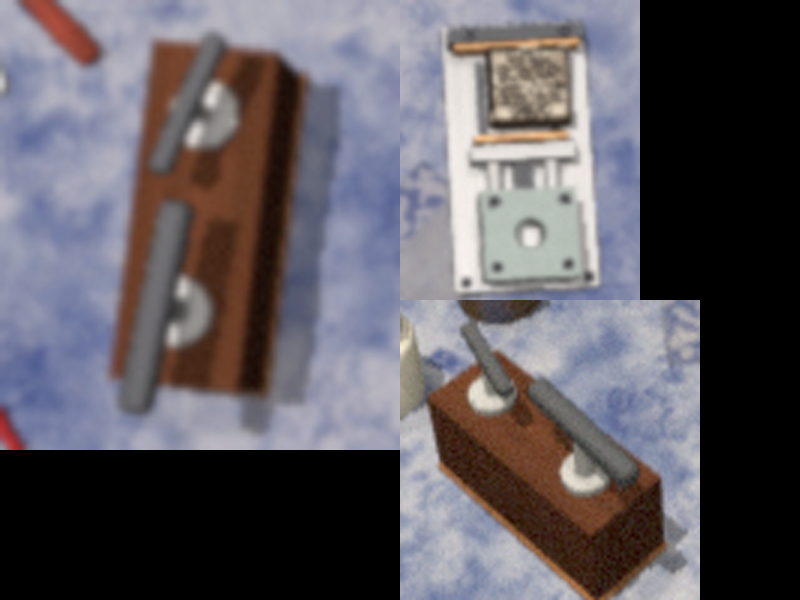

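The crop shows, in top-view pixels: the large dark bar from about (201,236) to (241,227), the small one from about (168,242) to (193,232), the quoin bore at (198,368), and the bed plate. The large key is the thicker, longer dark bar at (222,231); the pink one at (153,435) is outside and excluded.

```bash
cat > c.py <<'E'
from h import *
np.set_printoptions(precision=4,suppress=True)
m=camera_model("top");f=lambda x,y,z,ox,oy,k:atz("top",[oy+y/k,ox+x/k],z,m)
T=lambda x,y,z:f(x,y,z,200,160,5);B=lambda x,y,z:f(x-400,y,z,325,120,3)
a,b=T(177,203,.117),T(135,408,.117);print("bar",a,b,(a+b)/2,np.linalg.norm(a-b),np.degrees(np.arctan2(*(a-b)[1::-1])))
a,b=T(215,38,.112),T(160,170,.112);print("small",a,b,(a+b)/2,np.linalg.norm(a-b))
c=[T(152,42,.07),T(275,50,.07),T(112,378,.07),T(265,393,.07)];print("stand",c,np.mean(c,0))
print("mouth",B(530,235,.062))
c=[B(445,27,.014),B(582,24,.014),B(457,290,.014),B(598,287,.014)];print("bed",c,np.mean(c,0))
print("cap",[B(*p,.062) for p in((483,192),(578,187),(487,280),(582,277))])
s=sense();print(s["ee_rot"],s["tcp_pos"],-np.array(m["R"]).T@m["t"])
sc=camera_model("scene")
for n,(x,y) in dict(a=(540,385),b=(628,472)).items():
    print(n,f and atz("scene",[240+(y-300)/3,220+(x-400)/3],.115,sc))
print(camera_model("wrist")["fx"],s["wrist_force"],s["moment"])
E
python3 c.py
```

```text
bar [0.5229 0.3673 0.117 ] [0.4392 0.3844 0.117 ] [0.481  0.3758 0.117 ] 0.08546553525790038 -11.537388234818826
small [0.5924 0.3526 0.112 ] [0.5374 0.3755 0.112 ] [0.5649 0.3641 0.112 ] 0.059634626264300994
stand [array([0.5991, 0.3892, 0.07  ]), array([0.5943, 0.3351, 0.07  ]), array([0.4525, 0.4062, 0.07  ]), array([0.4447, 0.34  , 0.07  ])] [0.5226 0.3676 0.07  ]
mouth [0.5272 0.0884 0.062 ]
bed [array([0.6971, 0.145 , 0.014 ]), array([0.6969, 0.038 , 0.014 ]), array([0.4911, 0.1409, 0.014 ]), array([0.491 , 0.0332, 0.014 ])] [0.594  0.0893 0.014 ]
cap [array([0.5596, 0.1217, 0.062 ]), array([0.5617, 0.0522, 0.062 ]), array([0.495 , 0.1206, 0.062 ]), array([0.4957, 0.0517, 0.062 ])]
[[-0.9597 -0.281   0.    ]
 [-0.281   0.9597  0.    ]
 [-0.      0.     -1.    ]] [ 0.1756 -0.5998  0.2306] [0.435  0.174  0.9561]
a [0.519  0.3693 0.115 ]
b [0.439  0.3883 0.115 ]
296.14481964183693 [ 1.256  -0.6443  0.3471] [ 0.0359 -0.0077 -0.0005]
```

Request:
{"method": "arm_command", "body": {"motion": [[87,-29,27,0,0,0,0],[87,-29,27,0,0,0,0],[87,-29,27,0,0,0,0],[87,-29,27,0,0,0,0],[87,-29,27,0,0,0,0],[87,-29,27,0,0,0,0],[87,-29,27,0,0,0,0],[87,-29,27,0,0,0,0]]}}

```text
time_s: 1.7
tcp_pos: [0.3382, -0.3259, 0.2309]
ee_rot: [[-0.96, -0.281, 0.001], [-0.281, 0.96, -0.0], [-0.001, -0.001, -1.0]]
wrist_force: [1.0, 0.2, -0.2]
gripper_width: 0.998
gripper_force: 0.0
```

Request:
{"method": "arm_command", "body": {"motion": [[87,-29,27,0,0,0,0],[87,-29,27,0,0,0,0],[87,-29,27,0,0,0,0],[87,-29,27,0,0,0,0],[87,-29,27,0,0,0,0],[87,-29,27,0,0,0,0],[87,-29,27,0,0,0,0],[87,-29,27,0,0,0,0]]}}

```text
time_s: 2.5
tcp_pos: [0.5002, -0.0532, 0.2309]
ee_rot: [[-0.96, -0.281, 0.001], [-0.281, 0.96, 0.0], [-0.001, -0.0, -1.0]]
wrist_force: [1.3, 0.3, -0.0]
gripper_width: 0.998
gripper_force: 0.0
```

Request:
{"method": "arm_command", "body": {"motion": [[87,0,0,0,0,0,-0.148],[87,0,0,0,0,0,-0.148],[87,0,0,0,0,0,-0.148],[87,0,0,0,0,0,-0.148],[87,0,0,0,0,0,-0.148],[87,0,0,0,0,0,-0.148],[87,0,0,0,0,0,-0.148],[87,0,0,0,0,0,-0.148]]}}

```text
time_s: 3.3
tcp_pos: [0.4996, -0.0548, 0.2307]
ee_rot: [[-0.096, -0.995, 0.0], [-0.995, 0.096, 0.0], [-0.0, -0.0, -1.0]]
wrist_force: [-0.0, -0.5, -0.1]
gripper_width: 1.001
gripper_force: 0.0
```

```bash
cat >> h.py <<'E'
def st(): 
    s=sense();R=np.array(s["ee_rot"]);print("t",round(s["time_s"],2),"tcp",np.round(s["tcp_pos"],4),"head",round(np.degrees(np.arctan2(R[1,0],R[0,0])),2),"tilt",np.round(R[:,2],4),"j1,6",np.round(s["joints"],1)[[0,5]],"F",np.round(s["wrist_force"],1),"M",np.round(s["moment"],3),"w",round(s["gripper_width"]*87,1),round(s["gripper_force"],1));return s,R
def go(x,y,z,h):
    s,R=st();d=(R.T@(np.array([x,y,z])-s["tcp_pos"]))*1000
    a=(h-np.degrees(np.arctan2(R[1,0],R[0,0]))+180)%360-180
    th=np.radians(h);Rh=np.array([[np.cos(th),np.sin(th),0],[np.sin(th),-np.cos(th),0],[0,0,-1]])
    print("shift in present tool axes",np.round(d,1),"rotvec",np.round(cv2.Rodrigues(R.T@Rh)[0].ravel(),3),"| in final axes",np.round(Rh.T@R@d,1))
E
python3 -c "
from h import *
go(.48,.377,.231,-11.5)
m=camera_model('wrist');print(-np.array(m['R']).T@m['t'],m['R'],proj('wrist',[.528,.088,.062],m))"
```

```text
t 3.3 tcp [ 0.4996 -0.0548  0.2307] head -95.49 tilt [ 3.e-04  0.e+00 -1.e+00] j1,6 [ 12.3 -17.8] F [-0.  -0.5 -0.1] M [0.021 0.129 0.024] w 87.1 0.0
shift in present tool axes [-4.28e+02  6.08e+01 -3.00e-01] rotvec [-0.    -0.    -1.466] | in final axes [-1.053e+02 -4.193e+02 -3.000e-01]
[ 0.49183935 -0.13408253  0.38421527] [[-9.95340771e-01  9.64181547e-02 -5.38348346e-04]
 [ 9.21254866e-02  9.52644896e-01  2.89794061e-01]
 [ 2.84542634e-02  2.88394248e-01 -9.57088874e-01]] [295.812548  303.5386568]
```

Request:
{"method": "arm_command", "body": {"motion": [[87,-37,-2,10,0,0,0],[87,-37,-2,18,0,0,0],[87,-37,-2,18,0,0,0],[87,-37,-2,18,0,0,0],[87,-37,-3,18,0,0,0],[87,-37,-3,18,0,0,0],[87,0,0,0,0,0,0]]}}

```text
time_s: 4.0
tcp_pos: [0.5358, 0.1676, 0.1279]
ee_rot: [[-0.098, -0.995, -0.003], [-0.995, 0.098, -0.002], [0.002, 0.003, -1.0]]
wrist_force: [-0.4, -0.2, -0.7]
gripper_width: 1.004
gripper_force: 0.0
```

```bash
python3 -c "
from h import *
st();m=camera_model('wrist');im=capture('wrist');p=proj('wrist',[.528,.088,.062],m);print(p,-np.array(m['R']).T@m['t'])
r,c=map(int,p);cv2.imwrite('pics/w1full.png',im[:,:,::-1])
r=min(max(r,50),350);c=min(max(c,60),580)
a=im[r-50:r+50,c-60:c+60][:,:,::-1].astype(float)
cv2.imwrite('pics/w1.png',cv2.resize(np.clip(255*(a/255)**.6,0,255).astype(np.uint8),None,fx=6,fy=6,interpolation=cv2.INTER_CUBIC));print(r,c)
print(find_in('quoin_mouth','wrist')[:2])"
```

```text
t 4.0 tcp [0.5358 0.1676 0.1279] head -95.62 tilt [-0.003  -0.0015 -1.    ] j1,6 [ 33.9 -39.5] F [-0.4 -0.2 -0.7] M [-0.008  0.102  0.026] w 87.4 0.0
[109.43475162 314.58141059] [0.52835149 0.08861649 0.28158623]
109 314
[{'location': [114.9, 260.8], 'p': 0.7}]
```

View pics/w1.png

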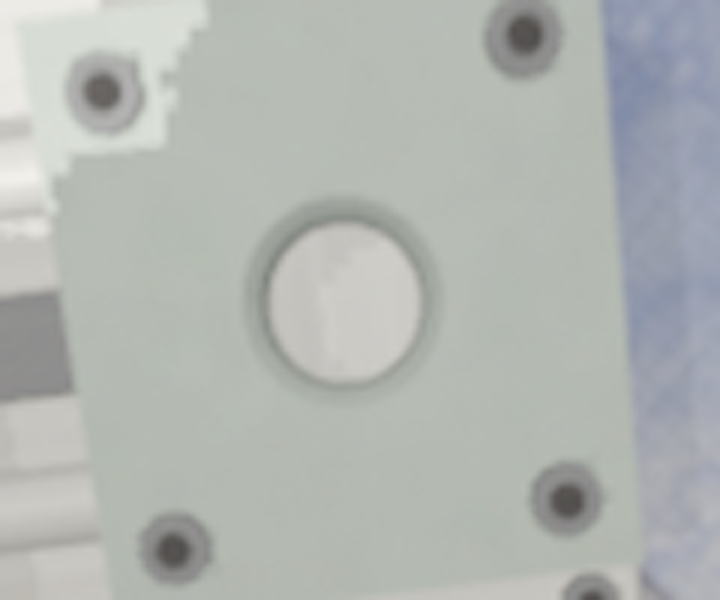

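The crop shows the bore at about (109,311) in the wrist picture, with a faint pattern inside that needs a contrast stretch.

```bash
python3 -c "
from h import *
m=camera_model('wrist')
im=cv2.imread('pics/w1full.png').astype(float)
print(atz('wrist',[109,311],.062,m)); st()
a=im[92:126,294:330].mean(2);a=np.clip((a-np.percentile(a,30))/(a.max()-np.percentile(a,30)),0,1)*255
cv2.imwrite('pics/w2.png',cv2.resize(a.astype(np.uint8),None,fx=14,fy=14,interpolation=cv2.INTER_CUBIC))
go(.48,.377,.2,-11.5)"
```

```text
[0.53053478 0.08492637 0.062     ]
t 4.1 tcp [0.5358 0.165  0.13  ] head -95.76 tilt [-1.2e-03 -9.0e-04 -1.0e+00] j1,6 [ 33.7 -39.4] F [ 0.7 -0.   1.4] M [-0.006  0.053 -0.005] w 86.9 0.0
t 4.1 tcp [0.5358 0.165  0.13  ] head -95.76 tilt [-1.2e-03 -9.0e-04 -1.0e+00] j1,6 [ 33.7 -39.4] F [ 0.7 -0.   1.4] M [-0.006  0.053 -0.005] w 86.9 0.0
shift in present tool axes [-205.2   76.9  -70.1] rotvec [ 0.002 -0.    -1.471] | in final axes [ -97.  -196.6  -70. ]
```

View pics/w2.png

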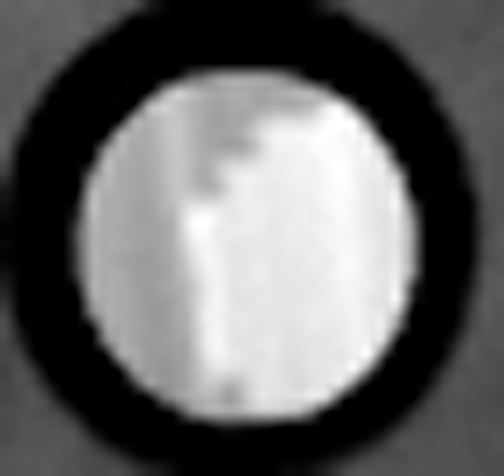

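Request:
{"method": "arm_command", "body": {"motion": [[87,-20,8,-30,0,0,0],[87,-37,14,-10,0,0,0],[87,-37,14,-10,0,0,-0.147],[87,-40,9,-10,0,0,-0.147],[87,-40,3,-10,0,0,-0.147],[87,-37,-3,0,0,0,-0.147],[87,0,0,0,0,0,-0.147],[87,0,0,0,0,0,-0.147]]}}

```text
time_s: 4.9
tcp_pos: [0.479, 0.3759, 0.2016]
ee_rot: [[0.708, -0.706, 0.001], [-0.706, -0.708, 0.001], [-0.0, -0.001, -1.0]]
wrist_force: [-0.4, 0.1, -0.1]
gripper_width: 1.0
gripper_force: 0.0
```

Request:
{"method": "arm_command", "body": {"motion": [[87,0,0,0,0,0,-0.147],[87,0,0,0,0,0,-0.147],[87,0,0,0,0,0,-0.147],[87,0,0,0,0,0,-0.147],[87,0,0,0,0,0,0],[87,0,0,0,0,0,0]]}}

```text
time_s: 5.5
tcp_pos: [0.4794, 0.375, 0.2014]
ee_rot: [[0.979, -0.206, 0.001], [-0.206, -0.979, 0.001], [0.0, -0.001, -1.0]]
wrist_force: [-0.1, 0.7, -0.2]
gripper_width: 0.997
gripper_force: 0.0
```

```bash
python3 -c "
from h import *
go(.48,.377,.15,-11.5)
m=camera_model('wrist');im=capture('wrist');cv2.imwrite('pics/w3.png',im[:,:,::-1])
print(proj('wrist',[.481,.376,.117],m),proj('wrist',[.523,.367,.117],m),proj('wrist',[.439,.385,.117],m));print(find_in('key_bar','wrist')[:2],find_in('small_key_bar','wrist')[:1])
np.savez('w3.npz',R=m['R'],t=m['t'])"
```

```text
t 5.5 tcp [0.4794 0.375  0.2014] head -11.87 tilt [ 7.e-04  8.e-04 -1.e+00] j1,6 [53.3 24.9] F [-0.1  0.7 -0.2] M [-0.038  0.183  0.013] w 86.8 0.0
shift in present tool axes [ 0.1 -2.  51.4] rotvec [-0.001 -0.    -0.006] | in final axes [ 0.2 -2.1 51.4]
[206.6649111  313.63768777] [155.8286735  313.74462719] [252.72224092 313.54080129]
[{'location': [197.0, 306.6], 'p': 0.82}] [{'location': [94.4, 299.6], 'p': 0.9}]
```

View pics/w3.png

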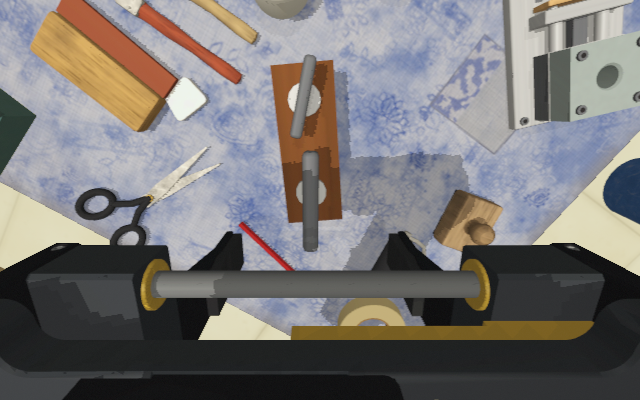

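The wrist picture shows the large bar from (152,311) to (250,311), clear of the small key at (95,302), and the fingers straddle it; the offset is about 2 mm.

Request:
{"method": "arm_command", "body": {"motion": [[87,2,-3,20,0,0,0],[87,0,0,25,0,0,0],[87,0,0,25,0,0,0],[87,0,0,20,0,0,0],[87,0,0,12,0,0,0],[40,0,0,0,0,0,0],[5,0,0,0,0,0,0],[5,0,0,0,0,0,0]]}}

```text
time_s: 6.45
tcp_pos: [0.4822, 0.3791, 0.1]
ee_rot: [[0.98, -0.201, 0.002], [-0.201, -0.98, 0.002], [0.001, -0.002, -1.0]]
wrist_force: [-0.6, 1.2, 0.4]
gripper_width: 0.808
gripper_force: 0.0
```

Request:
{"method": "arm_command", "body": {"motion": [[5,0,0,0,0,0,0],[5,0,0,0,0,0,0],[5,0,0,0,0,0,0],[5,0,0,0,0,0,0],[5,0,0,0,0,0,0]]}}

```text
time_s: 6.95
tcp_pos: [0.4816, 0.3784, 0.0986]
ee_rot: [[0.98, -0.201, 0.0], [-0.201, -0.98, 0.0], [0.0, -0.0, -1.0]]
wrist_force: [-0.3, 0.3, 0.5]
gripper_width: 0.352
gripper_force: 0.0
```

```bash
python3 -c "
from h import *
st()"
```

```text
t 6.95 tcp [0.4816 0.3784 0.0986] head -11.62 tilt [ 0.  0. -1.] j1,6 [53.3 25.1] F [-0.3  0.3  0.5] M [-0.032  0.131 -0.051] w 30.7 0.0
```

Fingers close at about 80 mm/s, so they need a few more rows before the lift.

Request:
{"method": "arm_command", "body": {"motion": [[5,0,0,0,0,0,0],[5,0,0,0,0,0,0],[5,0,0,0,0,0,0],[5,0,0,0,0,0,0],[5,0,0,0,0,0,0]]}}

```text
time_s: 7.45
tcp_pos: [0.4816, 0.3785, 0.0985]
ee_rot: [[0.98, -0.201, 0.0], [-0.201, -0.98, 0.0], [-0.0, -0.0, -1.0]]
wrist_force: [0.2, -0.2, -0.5]
gripper_width: 0.157
gripper_force: 30.0
```

```bash
python3 -c "
from h import *
st()"
```

```text
t 7.45 tcp [0.4816 0.3785 0.0985] head -11.62 tilt [ 0.e+00  1.e-04 -1.e+00] j1,6 [53.3 25.1] F [ 0.2 -0.2 -0.5] M [0.015 0.12  0.027] w 13.7 30.0
```

Request:
{"method": "arm_command", "body": {"motion": [[5,0,0,-8,0,0,0],[5,0,0,-20,0,0,0],[5,0,0,-25,0,0,0],[5,0,0,-25,0,0,0],[5,0,0,-22,0,0,0],[5,0,0,-10,0,0,0],[5,0,0,0,0,0,0]]}}

```text
time_s: 8.15
tcp_pos: [0.4819, 0.3789, 0.2101]
ee_rot: [[0.979, -0.201, 0.002], [-0.201, -0.979, 0.002], [0.001, -0.003, -1.0]]
wrist_force: [-0.0, -0.3, -2.0]
gripper_width: 0.159
gripper_force: 30.0
```

```bash
python3 -c "
from h import *
go(.529,.088,.2085,84.4)
for c in('scene','top','wrist'):
    im=capture(c);print(c,[(np.round(r['location'],1),round(r['p'],2)) for r in find_in('key_bar',c)[:2]+find_in('key_tip',c)[:2]])
    s=sense()['tcp_pos'];print(proj(c,s+np.array([0,0,.011])),proj(c,s+np.array([0,0,.011-.105])))
"
```

```text
t 8.15 tcp [0.4819 0.3789 0.2101] head -11.62 tilt [ 0.0018  0.0024 -1.    ] j1,6 [53.3 25.1] F [-0.  -0.3 -2. ] M [-0.029  0.189  0.029] w 13.8 30.0
shift in present tool axes [104.7 275.4   1. ] rotvec [-1.000e-03 -3.000e-03 -1.676e+00] | in final axes [-284.9   75.3    1.6]
scene [(array([250.2, 281.1]), 0.64), (array([252. , 277.4]), 0.81), (array([170.9, 352.5]), 0.64)]
[236.65931702 275.94299796] [282.25952991 280.46665968]
top [(array([152.4, 435.1]), 0.73), (array([155.1, 438.4]), 0.63), (array([180.4, 240. ]), 0.49)]
[218.19204602 216.63054632] [221.070288   230.64168351]
wrist [(array([236.1, 313.4]), 0.72), (array([232.2, 314.6]), 0.86)]
[264.2306997 314.7889892] [204.65230266 314.95488432]
```

Request:
{"method": "arm_command", "body": {"motion": [[5,7,20,0,0,0,0],[5,14,37,0,0,0,0],[5,14,37,0,0,0,0],[5,14,37,0,0,0,0],[5,14,37,0,0,0,0],[5,14,37,0,0,0,0],[5,14,37,0,0,0,0],[5,14,33,0,0,0,0]]}}

```text
time_s: 9.4
tcp_pos: [0.5285, 0.0854, 0.2088]
ee_rot: [[0.979, -0.202, -0.0], [-0.202, -0.979, -0.0], [-0.0, 0.0, -1.0]]
wrist_force: [0.9, -0.5, -2.2]
gripper_width: 0.155
gripper_force: 30.0
```

Request:
{"method": "arm_command", "body": {"motion": [[5,0,0,0,0,0,-0.14],[5,0,0,0,0,0,-0.14],[5,0,0,0,0,0,-0.14],[5,0,0,0,0,0,-0.14],[5,0,0,0,0,0,-0.14],[5,0,0,0,0,0,-0.14],[5,0,0,0,0,0,-0.14],[5,0,0,0,0,0,-0.14]]}}

```text
time_s: 10.2
tcp_pos: [0.5286, 0.0872, 0.2086]
ee_rot: [[0.604, 0.797, -0.0], [0.797, -0.604, -0.0], [-0.0, -0.0, -1.0]]
wrist_force: [0.1, 0.3, -2.4]
gripper_width: 0.158
gripper_force: 30.0
```

Request:
{"method": "arm_command", "body": {"motion": [[5,0,0,0,0,0,-0.14],[5,0,0,0,0,0,-0.14],[5,0,0,0,0,0,-0.14],[5,0,0,0,0,0,-0.136],[5,0,0,0,0,0,0],[5,0,0,0,0,0,0]]}}

```text
time_s: 10.8
tcp_pos: [0.5288, 0.0875, 0.2086]
ee_rot: [[0.101, 0.995, -0.0], [0.995, -0.101, 0.0], [-0.0, -0.0, -1.0]]
wrist_force: [0.1, -0.1, -2.4]
gripper_width: 0.155
gripper_force: 30.0
```

```bash
cat > d.py <<'E'
from h import *
go(.529,.088,.17,84.4)
o=[]
for c in('scene','top'):
    m=camera_model(c);im=capture(c)
    p=proj(c,[.529,.088,.1],m);r,q=map(int,p);a=im[r-45:r+45,q-45:q+45];o.append(cv2.resize(a,None,fx=4.4,fy=4.4,interpolation=cv2.INTER_CUBIC))
    print(c,"crop r0,c0",r-45,q-45,"mouth",proj(c,[.529,.088,.062],m),"tip",proj(c,np.array(sense()['tcp_pos'])+[0,0,-.094],m))
a=np.hstack(o)[:,:,::-1];cv2.imwrite('pics/q1.png',np.clip(a*1.6,0,255).astype(np.uint8))
E
python3 d.py
```

```text
t 10.8 tcp [0.5288 0.0875 0.2086] head 84.23 tilt [-0.  0. -1.] j1,6 [ 26.7 147.5] F [ 0.1 -0.1 -2.4] M [-0.096  0.043 -0.017] w 13.5 30.0
shift in present tool axes [ 0.5  0.1 38.6] rotvec [-0.     0.    -0.003] | in final axes [ 0.5  0.1 38.6]
scene crop r0,c0 147 304 mouth [206.33681991 348.96595563] tip [187.52429368 350.1004243 ]
top crop r0,c0 150 325 mouth [197.4990895  368.47475966] tip [194.80137719 371.00548039]
```

View pics/q1.png

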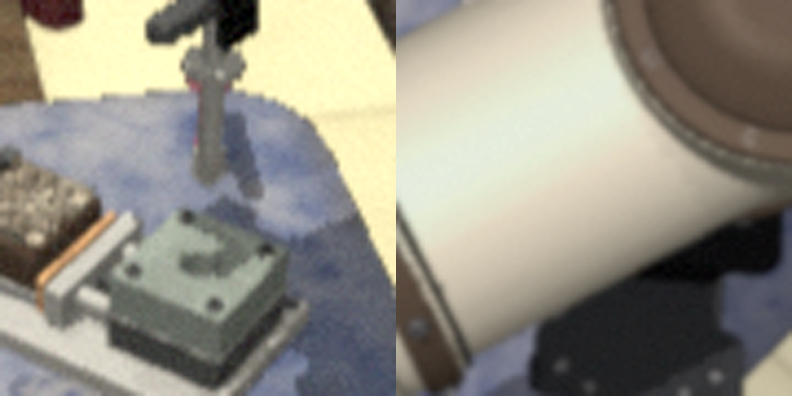

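Scene crop: the tip is at (188,351) and the bore at (206,350), which matches the prediction within about 0.3 px. The key is over the bore, so I'll descend.

Request:
{"method": "arm_command", "body": {"motion": [[5,0,0,20,0,0,0],[5,0,0,20,0,0,0],[5,0,0,8,0,0,0],[5,0,0,4,0,0,0],[5,0,0,4,0,0,0],[5,0,0,4,0,0,0],[5,0,0,4,0,0,0]]}}

```text
time_s: 11.6
tcp_pos: [0.5296, 0.0881, 0.145]
ee_rot: [[0.097, 0.995, 0.002], [0.995, -0.097, 0.0], [0.001, 0.001, -1.0]]
wrist_force: [-1.2, -0.7, -1.8]
gripper_width: 0.16
gripper_force: 30.0
```

```bash
python3 -c "
from h import *
st()"
```

```text
t 11.6 tcp [0.5296 0.0881 0.145 ] head 84.41 tilt [ 1.5e-03  4.0e-04 -1.0e+00] j1,6 [ 26.8 147.6] F [-1.2 -0.7 -1.8] M [-0.324 -0.055 -0.037] w 13.9 30.0
```

Request:
{"method": "arm_command", "body": {"motion": [[5,0,0,4,0,0,0],[5,0,0,4,0,0,0],[5,0,0,4,0,0,0],[5,0,0,4,0,0,0],[5,0,0,2,0,0,0],[5,0,0,2,0,0,0],[5,0,0,2,0,0,0]]}}

```text
time_s: 12.3
tcp_pos: [0.5303, 0.0882, 0.1235]
ee_rot: [[0.097, 0.995, 0.003], [0.995, -0.097, 0.001], [0.001, 0.003, -1.0]]
wrist_force: [1.5, -1.5, 5.5]
gripper_width: 0.152
gripper_force: 30.0
```

```bash
python3 -c "
from h import *
st()"
```

```text
t 12.3 tcp [0.5303 0.0882 0.1235] head 84.45 tilt [ 3.1e-03  5.0e-04 -1.0e+00] j1,6 [ 26.8 147.6] F [ 1.5 -1.5  5.5] M [-0.81  -0.418 -0.007] w 13.2 30.0
```

Request:
{"method": "arm_command", "body": {"motion": [[5,0,0,2,0,0,0],[5,0,0,1,0,0,0],[5,0,0,0,0,0,0]]}}

```text
time_s: 12.6
tcp_pos: [0.5311, 0.0882, 0.1223]
ee_rot: [[0.096, 0.995, 0.005], [0.995, -0.096, 0.0], [0.001, 0.005, -1.0]]
wrist_force: [-0.4, -1.9, 10.5]
gripper_width: 0.158
gripper_force: 30.0
```

```bash
python3 -c "
from h import *
st()"
```

```text
t 12.6 tcp [0.5311 0.0882 0.1223] head 84.49 tilt [ 5.2e-03  4.0e-04 -1.0e+00] j1,6 [ 26.8 147.6] F [-0.4 -1.9 10.5] M [-0.846  0.052 -0.009] w 13.8 30.0
```

Request:
{"method": "arm_command", "body": {"motion": [[5,0,2,0,0,0,0.08],[5,0,0,0,0,0,0.08],[5,0,0,0,0,0,0]]}}

```text
time_s: 12.9
tcp_pos: [0.5313, 0.0877, 0.1201]
ee_rot: [[0.255, 0.967, 0.001], [0.967, -0.255, 0.0], [0.0, 0.001, -1.0]]
wrist_force: [-0.2, -0.6, 3.2]
gripper_width: 0.158
gripper_force: 30.0
```

```bash
python3 -c "
from h import *
st()"
```

```text
t 12.9 tcp [0.5313 0.0877 0.1201] head 75.24 tilt [ 9.e-04  1.e-04 -1.e+00] j1,6 [ 26.6 138.6] F [-0.2 -0.6  3.2] M [-0.627  0.052 -0.051] w 13.8 30.0
```

Request:
{"method": "arm_command", "body": {"motion": [[5,0,0,1.5,0,0,0],[5,0,0,1.5,0,0,0],[5,0,0,0,0,0,0]]}}

```text
time_s: 13.2
tcp_pos: [0.5316, 0.0877, 0.1176]
ee_rot: [[0.253, 0.968, 0.001], [0.968, -0.253, -0.0], [0.0, 0.001, -1.0]]
wrist_force: [0.6, -1.9, 7.1]
gripper_width: 0.154
gripper_force: 30.0
```

```bash
python3 -c "
from h import *
st()"
```

```text
t 13.2 tcp [0.5316 0.0877 0.1176] head 75.37 tilt [ 1.5e-03 -1.0e-04 -1.0e+00] j1,6 [ 26.7 138.7] F [ 0.6 -1.9  7.1] M [-0.627  0.239 -0.046] w 13.4 30.0
```

Request:
{"method": "arm_command", "body": {"motion": [[5,0,0,1.5,0,0,0],[5,0,0,1.5,0,0,0],[5,0,0,1,0,0,0],[5,0,0,0,0,0,0]]}}

```text
time_s: 13.6
tcp_pos: [0.5322, 0.0878, 0.115]
ee_rot: [[0.252, 0.968, 0.003], [0.968, -0.252, -0.0], [0.001, 0.003, -1.0]]
wrist_force: [-1.7, -1.3, 13.2]
gripper_width: 0.153
gripper_force: 30.1
```

```bash
python3 -c "
from h import *
st()"
```

```text
t 13.6 tcp [0.5322 0.0878 0.115 ] head 75.4 tilt [ 0.0031 -0.     -1.    ] j1,6 [ 26.6 138.7] F [-1.7 -1.3 13.2] M [-0.702  0.82  -0.178] w 13.3 30.1
```

Request:
{"method": "arm_command", "body": {"motion": [[5,0,0,1,0,0,0.04],[5,0,0,1,0,0,0.02],[5,0,0,0,0,0,0],[5,0,0,0,0,0,0]]}}

```text
time_s: 14.0
tcp_pos: [0.5322, 0.0878, 0.1131]
ee_rot: [[0.309, 0.951, 0.003], [0.951, -0.309, -0.0], [0.001, 0.003, -1.0]]
wrist_force: [-1.4, -1.3, 14.0]
gripper_width: 0.155
gripper_force: 30.1
```

```bash
python3 -c "
from h import *
st()"
```

```text
t 14.0 tcp [0.5322 0.0878 0.1131] head 71.99 tilt [ 3.2e-03 -2.0e-04 -1.0e+00] j1,6 [ 26.7 135.3] F [-1.4 -1.3 14. ] M [-0.753  0.804 -0.097] w 13.5 30.1
```

Request:
{"method": "arm_command", "body": {"motion": [[5,0,0,-1,0,0,0.1],[5,0,0,0,0,0,0.1],[5,0,0,0,0,0,0.1],[5,0,0,0,0,0,0.1],[5,0,0,0,0,0,0.1],[5,0,0,0,0,0,0.1],[5,0,0,0,0,0,0.1],[5,0,0,0,0,0,0]]}}

```text
time_s: 14.8
tcp_pos: [0.5315, 0.0877, 0.1132]
ee_rot: [[0.85, 0.527, 0.001], [0.527, -0.85, -0.001], [0.001, 0.001, -1.0]]
wrist_force: [-2.1, -0.9, 8.8]
gripper_width: 0.159
gripper_force: 30.0
```

```bash
python3 -c "
from h import *
st()"
```

```text
t 14.8 tcp [0.5315 0.0877 0.1132] head 31.81 tilt [ 1.4e-03 -6.0e-04 -1.0e+00] j1,6 [26.7 95.1] F [-2.1 -0.9  8.8] M [-0.668  0.882  0.199] w 13.8 30.0
```

Request:
{"method": "arm_command", "body": {"motion": [[5,0,0,0,0,0,0.1],[5,0,0,0,0,0,0.1],[5,0,0,0,0,0,0]]}}

```text
time_s: 15.1
tcp_pos: [0.5315, 0.0877, 0.1132]
ee_rot: [[0.938, 0.348, 0.001], [0.348, -0.938, -0.001], [0.001, 0.001, -1.0]]
wrist_force: [-2.3, -1.6, 10.1]
gripper_width: 0.157
gripper_force: 30.0
```

```bash
python3 -c "
from h import *
st()
m=camera_model('scene');im=capture('scene');p=proj('scene',[.6,.088,.04],m);r,q=map(int,p)
save('j1.png',np.clip(im[r-35:r+35,q-45:q+45]*1.3,0,255).astype(np.uint8),None,7);st()"
```

```text
t 15.1 tcp [0.5315 0.0877 0.1132] head 20.35 tilt [ 1.3e-03 -6.0e-04 -1.0e+00] j1,6 [26.7 83.6] F [-2.3 -1.6 10.1] M [-0.629  0.895  0.181] w 13.6 30.0
t 15.15 tcp [0.5315 0.0877 0.1132] head 20.43 tilt [ 1.3e-03 -5.0e-04 -1.0e+00] j1,6 [26.7 83.7] F [-1.8 -1.2 10.2] M [-0.574  0.885  0.166] w 13.6 30.0
```

View pics/j1.png

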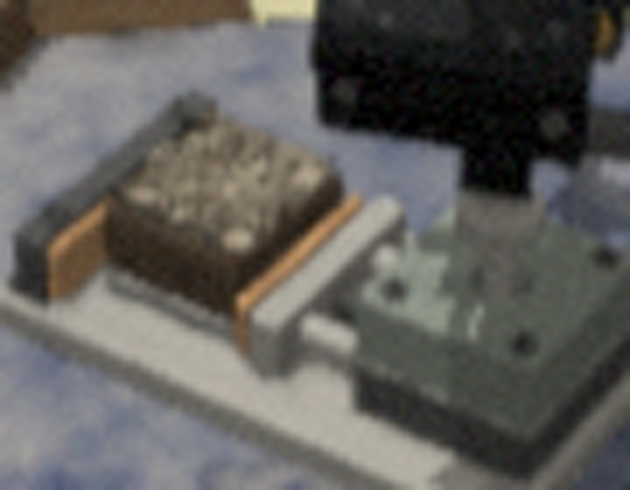

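Jaw pad is now almost on the block (small gap) and the torque is still free (~0.17). I'll go on in small steps.

Request:
{"method": "arm_command", "body": {"motion": [[5,0,0,0,0,0,0.1],[5,0,0,0,0,0,0.1],[5,0,0,0,0,0,0]]}}

```text
time_s: 15.45
tcp_pos: [0.5314, 0.0877, 0.1132]
ee_rot: [[0.988, 0.155, 0.001], [0.155, -0.988, -0.001], [0.001, 0.001, -1.0]]
wrist_force: [-2.0, -1.3, 10.7]
gripper_width: 0.156
gripper_force: 30.0
```

```bash
python3 -c "
from h import *
st()"
```

```text
t 15.45 tcp [0.5314 0.0877 0.1132] head 8.89 tilt [ 1.e-03 -6.e-04 -1.e+00] j1,6 [26.7 72.2] F [-2.  -1.3 10.7] M [-0.546  1.006  0.178] w 13.6 30.0
```

Request:
{"method": "arm_command", "body": {"motion": [[5,0,0,0,0,0,0.1],[5,0,0,0,0,0,0.1],[5,0,0,0,0,0,0]]}}

```text
time_s: 15.75
tcp_pos: [0.5313, 0.0877, 0.1132]
ee_rot: [[0.999, -0.045, 0.001], [-0.045, -0.999, -0.0], [0.001, 0.0, -1.0]]
wrist_force: [-2.1, -1.2, 11.0]
gripper_width: 0.157
gripper_force: 30.0
```

```bash
python3 -c "
from h import *
st()"
```

```text
t 15.75 tcp [0.5313 0.0877 0.1132] head -2.57 tilt [ 1.e-03 -5.e-04 -1.e+00] j1,6 [26.7 60.7] F [-2.1 -1.2 11. ] M [-0.394  1.065  0.204] w 13.7 30.0
```

Request:
{"method": "arm_command", "body": {"motion": [[5,0,0,0,0,0,0.1],[5,0,0,0,0,0,0]]}}

```text
time_s: 15.95
tcp_pos: [0.5313, 0.0878, 0.1132]
ee_rot: [[0.99, -0.144, 0.001], [-0.144, -0.99, -0.0], [0.001, 0.0, -1.0]]
wrist_force: [-2.7, -1.0, 11.3]
gripper_width: 0.154
gripper_force: 30.0
```

```bash
python3 -c "
from h import *
st()"
```

```text
t 15.95 tcp [0.5313 0.0878 0.1132] head -8.3 tilt [ 9.e-04 -5.e-04 -1.e+00] j1,6 [26.7 55. ] F [-2.7 -1.  11.3] M [-0.313  1.109  0.148] w 13.4 30.0
```

Request:
{"method": "arm_command", "body": {"motion": [[5,0,0,0,0,0,0.1],[5,0,0,0,0,0,0]]}}

```text
time_s: 16.15
tcp_pos: [0.5313, 0.0878, 0.1132]
ee_rot: [[0.97, -0.242, 0.001], [-0.242, -0.97, -0.0], [0.001, 0.0, -1.0]]
wrist_force: [-1.7, -0.4, 10.2]
gripper_width: 0.153
gripper_force: 30.0
```

```bash
python3 -c "
from h import *
st()"
```

```text
t 16.15 tcp [0.5313 0.0878 0.1132] head -14.03 tilt [ 9.e-04 -4.e-04 -1.e+00] j1,6 [26.7 49.3] F [-1.7 -0.4 10.2] M [-0.371  1.072  0.167] w 13.4 30.0
```

Request:
{"method": "arm_command", "body": {"motion": [[5,0,0,0,0,0,0.1],[5,0,0,0,0,0,0.1],[5,0,0,0,0,0,0]]}}

```text
time_s: 16.45
tcp_pos: [0.5312, 0.0879, 0.1132]
ee_rot: [[0.903, -0.43, 0.001], [-0.43, -0.903, -0.0], [0.001, -0.0, -1.0]]
wrist_force: [-2.2, -1.0, 11.2]
gripper_width: 0.157
gripper_force: 30.0
```

```bash
python3 -c "
from h import *
st()"
```

```text
t 16.45 tcp [0.5312 0.0879 0.1132] head -25.49 tilt [ 9.e-04 -3.e-04 -1.e+00] j1,6 [26.7 37.8] F [-2.2 -1.  11.2] M [-0.28   1.195  0.119] w 13.6 30.0
```

Request:
{"method": "arm_command", "body": {"motion": [[5,0,0,0,0,0,0.1],[5,0,0,0,0,0,0.1],[5,0,0,0,0,0,0]]}}

```text
time_s: 16.75
tcp_pos: [0.5312, 0.0879, 0.1132]
ee_rot: [[0.799, -0.601, 0.001], [-0.601, -0.799, -0.0], [0.001, -0.0, -1.0]]
wrist_force: [-2.6, -0.3, 11.4]
gripper_width: 0.152
gripper_force: 30.1
```

```bash
python3 -c "
from h import *
st()"
```

```text
t 16.75 tcp [0.5312 0.0879 0.1132] head -36.95 tilt [ 9.e-04 -2.e-04 -1.e+00] j1,6 [26.7 26.3] F [-2.6 -0.3 11.4] M [-0.124  1.213  0.206] w 13.2 30.1
```

Request:
{"method": "arm_command", "body": {"motion": [[5,0,0,0,0,0,0.1],[5,0,0,0,0,0,0],[5,0,0,0,0,0,0]]}}

```text
time_s: 17.05
tcp_pos: [0.5312, 0.088, 0.1132]
ee_rot: [[0.736, -0.677, 0.001], [-0.677, -0.736, -0.0], [0.001, -0.001, -1.0]]
wrist_force: [-2.7, 0.4, 10.6]
gripper_width: 0.152
gripper_force: 30.1
```

```bash
python3 -c "
from h import *
for i in range(3): st();capture('scene')"
```

```text
t 17.05 tcp [0.5312 0.088  0.1132] head -42.6 tilt [ 9.e-04 -1.e-04 -1.e+00] j1,6 [26.7 20.7] F [-2.7  0.4 10.6] M [-0.057  1.242  0.157] w 13.2 30.1
t 17.1 tcp [0.5312 0.0879 0.1132] head -42.59 tilt [ 9.e-04 -1.e-04 -1.e+00] j1,6 [26.7 20.7] F [-2.7 -0.4 11.5] M [-0.005  1.252  0.186] w 13.5 30.1
t 17.15 tcp [0.5312 0.088  0.1132] head -42.59 tilt [ 9.e-04 -1.e-04 -1.e+00] j1,6 [26.7 20.7] F [-3.6 -0.6 10.5] M [-0.043  1.208  0.175] w 13.7 30.1
```

Request:
{"method": "arm_command", "body": {"motion": [[5,0,0,0,0,0,0.1],[5,0,0,0,0,0,0.1],[5,0,0,0,0,0,0]]}}

```text
time_s: 17.5
tcp_pos: [0.5312, 0.0881, 0.1132]
ee_rot: [[0.586, -0.81, 0.001], [-0.81, -0.586, 0.0], [0.001, -0.001, -1.0]]
wrist_force: [-2.7, 0.1, 11.1]
gripper_width: 0.157
gripper_force: 30.1
```

```bash
cat > t.py <<'E'
from h import *
M=[]
for i in range(6): M.append(sense()["moment"][2]);im=capture('scene')
print("Mz",np.round(np.mean(M),3),np.round(M,2));st()
cv2.imwrite('pics/last.png',im[:,:,::-1])
E
python3 t.py
```

```text
Mz 0.17 [0.21 0.15 0.21 0.13 0.18 0.13]
t 17.8 tcp [0.5312 0.088  0.1132] head -54.06 tilt [ 1.e-03  1.e-04 -1.e+00] j1,6 [26.7  9.2] F [-3.1 -0.3 11. ] M [0.054 1.249 0.134] w 13.5 30.1
```

Request:
{"method": "arm_command", "body": {"motion": [[5,0,0,0,0,0,0.1],[5,0,0,0,0,0,0.08],[5,0,0,0,0,0,0]]}}

```text
time_s: 18.1
tcp_pos: [0.5313, 0.0881, 0.1132]
ee_rot: [[0.431, -0.902, 0.001], [-0.902, -0.431, 0.0], [0.0, -0.001, -1.0]]
wrist_force: [-3.0, 0.9, 10.3]
gripper_width: 0.156
gripper_force: 30.1
```

```bash
python3 t.py
```

```text
Mz 0.178 [0.16 0.24 0.14 0.19 0.15 0.18]
t 18.4 tcp [0.5313 0.0882 0.1132] head -64.36 tilt [ 1.1e-03  2.0e-04 -1.0e+00] j1,6 [26.7 -1.1] F [-2.9  0.6 11.1] M [0.2   1.266 0.206] w 13.9 30.1
```

Request:
{"method": "arm_command", "body": {"motion": [[5,0,0,0,0,0,0.1],[5,0,0,0,0,0,0]]}}

```text
time_s: 18.6
tcp_pos: [0.5313, 0.0882, 0.1132]
ee_rot: [[0.339, -0.941, 0.001], [-0.941, -0.339, 0.0], [0.0, -0.001, -1.0]]
wrist_force: [-2.8, 0.1, 10.9]
gripper_width: 0.156
gripper_force: 30.1
```

```bash
python3 t.py
```

```text
Mz 0.187 [0.2  0.2  0.18 0.18 0.2  0.16]
t 18.9 tcp [0.5313 0.0882 0.1132] head -70.09 tilt [ 1.2e-03  3.0e-04 -1.0e+00] j1,6 [26.7 -6.8] F [-1.8 -0.3 11.5] M [0.235 1.242 0.196] w 13.9 30.1
```

Request:
{"method": "arm_command", "body": {"motion": [[5,0,0,0,0,0,0.1],[5,0,0,0,0,0,0]]}}

```text
time_s: 19.1
tcp_pos: [0.5314, 0.0883, 0.1132]
ee_rot: [[0.244, -0.97, 0.001], [-0.97, -0.244, 0.0], [-0.0, -0.001, -1.0]]
wrist_force: [-2.4, 0.6, 11.3]
gripper_width: 0.155
gripper_force: 30.1
```

```bash
python3 t.py
```

```text
Mz 0.226 [0.19 0.2  0.22 0.24 0.26 0.24]
t 19.4 tcp [0.5313 0.0883 0.1132] head -75.82 tilt [ 1.4e-03  5.0e-04 -1.0e+00] j1,6 [ 26.7 -12.5] F [-1.9  1.2 10.2] M [0.273 1.179 0.22 ] w 13.6 30.1
```

Request:
{"method": "arm_command", "body": {"motion": [[5,0,0,0,0,0,0.1],[5,0,0,0,0,0,0]]}}

```text
time_s: 19.6
tcp_pos: [0.5314, 0.0883, 0.1132]
ee_rot: [[0.146, -0.989, 0.001], [-0.989, -0.146, 0.001], [-0.0, -0.002, -1.0]]
wrist_force: [-2.1, 0.9, 11.9]
gripper_width: 0.153
gripper_force: 30.2
```

```bash
python3 t.py
```

```text
Mz 0.256 [0.27 0.28 0.23 0.24 0.26 0.26]
t 19.9 tcp [0.5314 0.0883 0.1132] head -81.54 tilt [ 1.4e-03  5.0e-04 -1.0e+00] j1,6 [ 26.7 -18.2] F [-3.8  1.1 11. ] M [0.331 1.181 0.22 ] w 13.4 30.2
```

Request:
{"method": "arm_command", "body": {"motion": [[5,0,0,0,0,0,0.1],[5,0,0,0,0,0,0.03],[5,0,0,0,0,0,0]]}}

```text
time_s: 20.2
tcp_pos: [0.5315, 0.0884, 0.1132]
ee_rot: [[0.018, -1.0, 0.002], [-1.0, -0.018, 0.001], [-0.001, -0.002, -1.0]]
wrist_force: [-2.4, 1.4, 10.2]
gripper_width: 0.16
gripper_force: 30.3
```

```bash
python3 t.py
```

```text
Mz 0.311 [0.33 0.32 0.3  0.29 0.28 0.36]
t 20.5 tcp [0.5315 0.0884 0.1132] head -88.96 tilt [ 1.6e-03  6.0e-04 -1.0e+00] j1,6 [ 26.7 -25.7] F [-2.7  0.6 10.4] M [0.372 1.145 0.311] w 13.6 30.3
```

Torque at rest is 0.31, or about 32 N of clamping. I'll stop here, ease the key slightly, and draw it out.

Request:
{"method": "arm_command", "body": {"motion": [[5,0,0,0,0,0,-0.07],[5,0,0,-2,0,0,0],[5,0,0,-3,0,0,0],[5,0,0,-4,0,0,0],[5,0,0,-5,0,0,0],[5,0,0,-6,0,0,0],[5,0,0,0,0,0,0]]}}

```text
time_s: 21.2
tcp_pos: [0.5317, 0.0877, 0.1334]
ee_rot: [[0.084, -0.996, 0.002], [-0.996, -0.084, 0.0], [-0.0, -0.002, -1.0]]
wrist_force: [0.1, -0.3, -1.5]
gripper_width: 0.154
gripper_force: 30.0
```

```bash
python3 -c "
from h import *
st()"
```

```text
t 21.2 tcp [0.5317 0.0877 0.1334] head -85.17 tilt [ 2.1e-03  3.0e-04 -1.0e+00] j1,6 [ 26.6 -21.8] F [ 0.1 -0.3 -1.5] M [0.187 0.302 0.021] w 13.4 30.0
```

Request:
{"method": "arm_command", "body": {"motion": [[5,0,0,-8,0,0,0],[5,0,0,-12,0,0,0],[5,0,0,-15,0,0,0],[5,0,0,-20,0,0,0],[5,0,0,-20,0,0,0],[5,0,0,-8,0,0,0]]}}

```text
time_s: 21.8
tcp_pos: [0.5324, 0.088, 0.2179]
ee_rot: [[0.084, -0.996, 0.005], [-0.996, -0.084, 0.002], [-0.001, -0.006, -1.0]]
wrist_force: [0.6, -0.1, -1.9]
gripper_width: 0.158
gripper_force: 30.0
```

Request:
{"method": "arm_command", "body": {"motion": [[5,0,0,0,0,0,-0.128],[5,0,0,0,0,0,-0.128],[5,0,0,0,0,0,-0.128],[5,0,0,0,0,0,-0.128],[5,0,0,0,0,0,-0.128],[5,0,0,0,0,0,-0.128],[5,0,0,0,0,0,-0.128],[5,0,0,0,0,0,-0.128]]}}

```text
time_s: 22.6
tcp_pos: [0.5308, 0.0876, 0.2146]
ee_rot: [[0.897, -0.442, -0.0], [-0.442, -0.897, -0.0], [-0.0, 0.0, -1.0]]
wrist_force: [-0.1, -0.7, -2.0]
gripper_width: 0.156
gripper_force: 30.0
```

Request:
{"method": "arm_command", "body": {"motion": [[5,0,0,0,0,0,-0.128],[5,0,0,0,0,0,-0.128],[5,0,0,0,0,0,0],[5,0,0,0,0,0,0]]}}

```text
time_s: 23.0
tcp_pos: [0.5309, 0.0877, 0.2146]
ee_rot: [[0.978, -0.208, -0.0], [-0.208, -0.978, -0.0], [-0.0, 0.0, -1.0]]
wrist_force: [0.5, 0.2, -1.1]
gripper_width: 0.159
gripper_force: 30.0
```

```bash
python3 -c "
from h import *
go(.4816,.3785,.2185,-11.6)"
```

```text
t 23.0 tcp [0.5309 0.0877 0.2146] head -12.0 tilt [-2.e-04 -0.e+00 -1.e+00] j1,6 [26.7 51.3] F [ 0.5  0.2 -1.1] M [-0.062  0.16   0.003] w 13.8 30.0
shift in present tool axes [-108.7 -274.2   -3.9] rotvec [ 0.     0.    -0.007] | in final axes [-106.8 -275.    -3.9]
```

Request:
{"method": "arm_command", "body": {"motion": [[5,-8,-20,0,0,0,-0.007],[5,-15,-38,0,0,0,0],[5,-15,-38,0,0,0,0],[5,-15,-38,0,0,0,0],[5,-15,-38,0,0,0,0],[5,-15,-38,0,0,0,0],[5,-15,-38,0,0,0,0],[5,-9,-27,0,0,0,0]]}}

```text
time_s: 23.8
tcp_pos: [0.4801, 0.381, 0.2145]
ee_rot: [[0.98, -0.199, 0.0], [-0.199, -0.98, 0.0], [0.0, -0.0, -1.0]]
wrist_force: [0.1, -0.3, -2.0]
gripper_width: 0.156
gripper_force: 30.0
```

Request:
{"method": "arm_command", "body": {"motion": [[5,0,0,0,0,0,0],[5,0,0,0,0,0,0],[5,0,0,0,0,0,0]]}}

```text
time_s: 24.1
tcp_pos: [0.4809, 0.3776, 0.2144]
ee_rot: [[0.98, -0.2, -0.0], [-0.2, -0.98, -0.001], [-0.0, 0.001, -1.0]]
wrist_force: [0.2, -0.8, -1.7]
gripper_width: 0.156
gripper_force: 30.0
```

```bash
python3 -c "
from h import *
go(.4816,.3785,.17,-11.6)
o=[]
m=camera_model('scene');im=capture('scene');p=proj('scene',[.4816,.3785,.1],m);r,q=map(int,p);r=max(r,55)
a=im[r-55:r+55,q-55:q+55][:,:,::-1];cv2.imwrite('pics/s1.png',np.clip(cv2.resize(a,None,fx=5,fy=5,interpolation=cv2.INTER_CUBIC)*1.4,0,255).astype(np.uint8))
print('crop',r-55,q-55,'tip',proj('scene',np.array(sense()['tcp_pos'])-[0,0,.0935],m),'hole',proj('scene',[.4816,.3785,.07],m))"
```

```text
t 24.1 tcp [0.4809 0.3776 0.2144] head -11.54 tilt [-5.e-04 -7.e-04 -1.e+00] j1,6 [53.3 25.2] F [ 0.2 -0.8 -1.7] M [-0.034  0.125  0.009] w 13.6 30.0
shift in present tool axes [ 0.6 -1.1 44.4] rotvec [0.001 0.    0.001] | in final axes [ 0.5 -1.  44.4]
crop 232 225 tip [278.82632356 280.16522331] hole [298.52041679 281.44990785]
```

View pics/s1.png

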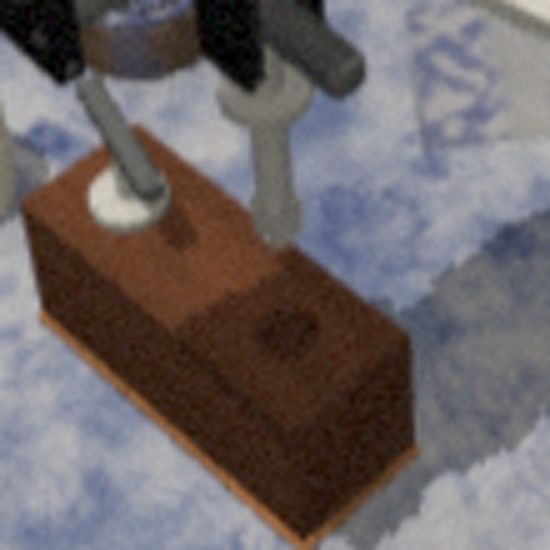

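The hole is at crop (288,332) with the tip right above it, within about 1 mm. I'll descend straight.

Request:
{"method": "arm_command", "body": {"motion": [[5,0,0,15,0,0,0],[5,0,0,20,0,0,0],[5,0,0,10,0,0,0],[5,0,0,5,0,0,0],[5,0,0,5,0,0,0],[5,0,0,5,0,0,0],[5,0,0,5,0,0,0]]}}

```text
time_s: 24.85
tcp_pos: [0.4812, 0.3788, 0.1498]
ee_rot: [[0.98, -0.199, 0.001], [-0.199, -0.98, 0.001], [0.001, -0.001, -1.0]]
wrist_force: [-0.9, 0.4, -2.5]
gripper_width: 0.157
gripper_force: 30.0
```

```bash
python3 -c "
from h import *
st()"
```

```text
t 24.85 tcp [0.4812 0.3788 0.1498] head -11.45 tilt [ 8.e-04  9.e-04 -1.e+00] j1,6 [53.3 25.2] F [-0.9  0.4 -2.5] M [-0.11  0.15 -0.  ] w 13.7 30.0
```

In the hole without contact. Lower to about 1 mm above seating (TCP 0.0985).

Request:
{"method": "arm_command", "body": {"motion": [[5,0,0,10,0,0,0],[5,0,0,12,0,0,0],[5,0,0,12,0,0,0],[5,0,0,8,0,0,0],[5,0,0,5,0,0,0],[5,0,0,2,0,0,0],[5,0,0,0,0,0,0]]}}

```text
time_s: 25.55
tcp_pos: [0.4809, 0.3786, 0.1004]
ee_rot: [[0.98, -0.198, -0.0], [-0.198, -0.98, -0.0], [0.0, 0.0, -1.0]]
wrist_force: [-0.3, 0.6, -1.6]
gripper_width: 0.156
gripper_force: 30.0
```

```bash
python3 -c "
from h import *
st()"
```

```text
t 25.55 tcp [0.4809 0.3786 0.1004] head -11.44 tilt [-0.e+00 -2.e-04 -1.e+00] j1,6 [53.3 25.2] F [-0.3  0.6 -1.6] M [-0.066  0.114 -0.012] w 13.6 30.0
```

Request:
{"method": "arm_command", "body": {"motion": [[5,0,0,1.5,0,0,0],[5,0,0,0,0,0,0],[30,0,0,0,0,0,0],[50,0,0,0,0,0,0],[60,0,0,0,0,0,0],[60,0,0,0,0,0,0],[60,0,0,0,0,0,0],[60,0,0,0,0,0,0]]}}

```text
time_s: 26.35
tcp_pos: [0.4809, 0.3785, 0.0991]
ee_rot: [[0.98, -0.198, 0.0], [-0.198, -0.98, 0.0], [0.0, -0.0, -1.0]]
wrist_force: [-1.3, -0.5, -0.7]
gripper_width: 0.62
gripper_force: 0.0
```

Request:
{"method": "arm_command", "body": {"motion": [[60,0,0,-5,0,0,0],[60,0,0,-15,0,0,0],[60,0,0,-25,0,0,0],[60,0,0,-30,0,0,0],[60,0,0,-30,0,0,0],[60,-30,0,-15,0,0,0],[60,-30,0,0,0,0,0],[60,0,0,0,0,0,0]]}}

```text
time_s: 27.15
tcp_pos: [0.4198, 0.3909, 0.2206]
ee_rot: [[0.981, -0.196, 0.0], [-0.196, -0.981, 0.002], [-0.0, -0.002, -1.0]]
wrist_force: [-0.6, 0.2, -0.3]
gripper_width: 0.687
gripper_force: 0.0
```

```bash
python3 -c "
from h import *
st()
w=capture('wrist');m=camera_model('wrist');s=capture('scene');ms=camera_model('scene')
def c(im,p,h,k):
    r,q=int(np.clip(p[0],h,400-h)),int(np.clip(p[1],h,640-h));return cv2.resize(im[r-h:r+h,q-h:q+h],(400,400),interpolation=cv2.INTER_CUBIC)
a=np.hstack([c(w,proj('wrist',[.5,.37,.07],m),130,1),c(s,proj('scene',[.6,.088,.04],ms),45,1)])[:,:,::-1]
cv2.imwrite('pics/end.png',np.clip(a*1.3,0,255).astype(np.uint8))"
```

```text
t 27.15 tcp [0.4198 0.3909 0.2206] head -11.3 tilt [ 3.0e-04  1.9e-03 -1.0e+00] j1,6 [59.1 19.6] F [-0.6  0.2 -0.3] M [-0.141  0.106 -0.004] w 59.7 0.0
```

View pics/end.png

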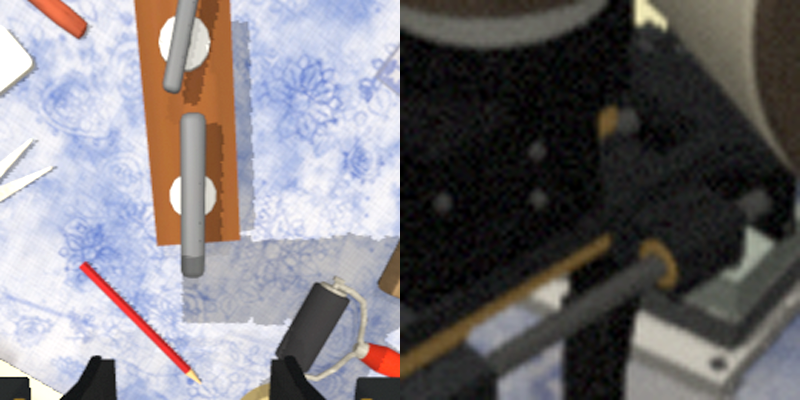

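The left crop shows the large key hanging upright by its collar in its hole, the small key undisturbed, and the gripper clear. In the right crop the gripper hides the bed. The clamping torque was read before the key was drawn out, so I'm handing in.

```bash
python3 -c "
from station import *
print(finish_job())"
```

```text
the job is handed in; nothing more can be done
None
```

I clamped the block against the fence at about 32 N, put the large key back upright in its hole in the stand, and handed the job in at about 27 s. The 32 N comes from the torque I read before taking the key out; the gripper hid the bed in my last picture, so I did not see the clamped block afterwards.

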